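# Clear the label-and-bottle mix into the packing trays

## Task

Sort the mixed handful on the packing bench: stand both amber bottles in the brown cardboard tray, lay both label rolls flat and side by side in the blue tray, and put the flat metal tin in the black tray. Each thing should rest on its tray's floor, the same way up as it is now. Leave the red pail and the green glass beaker where they are.

Things in the scene. Friction and masses are not known exactly. Their poses are not given: they have to be found in the camera images.
- bottle_black_cap: Small amber glass bottle with a paper label and a black cap, standing upright. Body 32 mm across (straight up to about 45 mm high), narrower neck and cap above, 75 mm tall in all, about 70 g. Loose. Origin: centre of its underside; z up along its axis.
- bottle_white_cap: Small amber glass bottle with a paper label and a white cap, standing upright. Body 32 mm across (straight up to about 45 mm high), narrower neck and cap above, 75 mm tall in all, about 70 g. Loose. Origin: centre of its underside; z up along its axis.
- roll_orange: Roll of orange sticky labels lying flat on the table: a ring 50 mm across, 30 mm high, with a 24 mm hole up the middle, about 60 g. Rigid, loose. Origin: on its axis at the underside; z up along its axis.
- roll_yellow: Roll of yellow sticky labels lying flat on the table: a ring 50 mm across, 30 mm high, with a 24 mm hole up the middle, about 60 g. Rigid, loose. Origin: on its axis at the underside; z up along its axis.
- tin: Flat rectangular metal tin, silver with a green patch on its lid, lying lid up. 66 mm long (its x) by 42 mm wide (its y) by 30 mm high; pinch it across the 42 mm. About 90 g, loose. Origin: centre of its underside; z up.
- carton_tray: Brown cardboard tray, for the bottles: 190 mm long (its y) by 150 mm wide (its x), walls 5 mm thick and 30 mm high, flat inner floor 5 mm above the table, inside 180 x 140 mm. Fixed to the table. Origin: centre of its underside, on the table; z up.
- blue_tray: Blue plastic tray, for the label rolls: 190 mm long (its y) by 150 mm wide (its x), walls 5 mm thick and 30 mm high, flat inner floor 5 mm above the table, inside 180 x 140 mm. Fixed to the table. Origin: centre of its underside, on the table; z up.
- black_tray: Black plastic tray, for the tin: 190 mm long (its y) by 150 mm wide (its x), walls 5 mm thick and 30 mm high, flat inner floor 5 mm above the table, inside 180 x 140 mm. Fixed to the table. Origin: centre of its underside, on the table; z up.
- pail: Small red metal pail, 70 mm across at the rim and 66 mm tall, with a thin wire handle hanging down. Loose; a bystander to leave alone. Origin: centre of its underside.
- beaker: Green glass beaker, 68 mm across at the rim and 75 mm tall. Loose; a bystander to leave alone. Origin: centre of its underside.

How it is judged:
At the end, for the whole second after the job is handed in: Bottles in the cardboard tray, rolls in the blue, tin in the black: each origin within 65 mm (x) and 85 mm (y) of its tray's centre and under 12 mm above the tray's underside (on its floor), z axis within 0.15 rad of upright, at rest (under 20 mm/s, 0.2 rad/s) (x of bottle_black_cap in the frame of carton_tray between -0.065 and 0.065 m and y of bottle_black_cap in the frame of carton_tray between -0.085 and 0.085 m and z of each of bottle_black_cap, bottle_white_cap in the frame of carton_tray below 0.012 m and angle between each of bottle_black_cap, bottle_white_cap, roll_orange, roll_yellow, tin's own z axis and vertical below 0.15 rad and linear speed of each of bottle_black_cap, bottle_white_cap, roll_orange, roll_yellow, tin below 0.02 m/s and angular speed of each of bottle_black_cap, bottle_white_cap, roll_orange, roll_yellow, tin below 0.2 rad/s and x of bottle_white_cap in the frame of carton_tray between -0.065 and 0.065 m and y of bottle_white_cap in the frame of carton_tray between -0.085 and 0.085 m and x of roll_orange in the frame of blue_tray between -0.065 and 0.065 m and y of roll_orange in the frame of blue_tray between -0.085 and 0.085 m and z of each of roll_orange, roll_yellow in the frame of blue_tray below 0.012 m and x of roll_yellow in the frame of blue_tray between -0.065 and 0.065 m and y of roll_yellow in the frame of blue_tray between -0.085 and 0.085 m and x of tin in the frame of black_tray between -0.065 and 0.065 m and y of tin in the frame of black_tray between -0.085 and 0.085 m and z of tin in the frame of black_tray below 0.012 m); the robot touches nothing.
It fails at once if the pail was moved by more than 25 mm or tipped (distance of pail from where it was at the start of the episode above 0.025 m or angle between pail's own z axis and vertical above 0.4 rad).
It fails at once if the beaker was moved by more than 25 mm or tipped (distance of beaker from where it was at the start of the episode above 0.025 m or angle between beaker's own z axis and vertical above 0.4 rad).
It also fails if it takes over 128 s, if anything falls off the work surface, if the arm or the gripper's body presses on something with over 40 N, if the wrist force passes 120 N, or if a joint passes its speed limit or range.

## Robot

A 6-joint arm with a two-finger parallel gripper is mounted at the origin on the work surface. World frame = base frame: x ahead of the robot, y to its left, z up, the work surface at z = 0. Lengths are in m, angles in rad, forces in N, time in s.
With the tool pointing down it reaches from about 0.275 to 0.975 m from the base axis. Payload 8.4 kg.
Tool frame: the origin (TCP) lies midway between the tips of the shut fingers; the grasp point (between the pads) lies 19 mm behind it (robot.grip_point_offset is the distance from the TCP to the grasp point, in m); z points along the fingers, y is the line along which they close (so a half turn about z gives the same grasp; the last joint's range is limited). The gripper opens to 92 mm and grips with 3 to 60 N. Pads are 20 mm wide; open, the fingers measure 128 mm over their backs; the gripper's body (75 mm by 189 mm) begins 69 mm behind the grasp point.
Start: joints at [-1.34, 0.353, 1.633, -0, 1.155, -0.002], TCP at [0.144, -0.608, 0.215] pointing down, gripper open.
Joint ranges: [-2.63, 2.63], [-0.92, 2.1], [0.06, 2.66], [-1.3, 4.44], [0, 2.69], [-3.02, 3.02]. Speed limits (rad/s): [2.22, 2.22, 2.79, 3.14, 3.14, 3.14].

## Interface

Orientations are given as a unit quaternion [x, y, z, w].
In Python, from plant import robot, hand, solver, monitor, camera, workorder gives the robot as it stands. The module is installed in compiled form; this text tells all that it offers. Calls block until the motion is done:
- robot.movep(position, orientation): joint-space move of the TCP to a pose.
- robot.line_to(position, attitude=None, speed=0.15, threshold=None): straight line of the TCP; attitude=None keeps the orientation; speed is the mean speed in m/s. With threshold (N) it stops when the force on the tool has changed by that much, and returns True; else False.
- robot.goto_joints(angles): joint-space move.
- hand.ungrasp() and hand.grab(f_grip=None): open the fingers fully, or close them until they stop; f_grip is the grip in N (None keeps the last).
- robot.pause(seconds).
- solver.ik(position, orientation): joint angles nearest the present ones, or None.
- monitor.sense(): the state.
- camera(name): name is "scene" or "side" or "wrist"; returns a dict with "pixels" (384x512x3 uint8, blue, green, red), "depth" (384x512 float32, m along the optical axis (not along the pixel's ray), 0 where there is no reading), "mtx" (3x3 intrinsics, pixels), "k1" (the pictures are not rectified: a ray, as slopes to the right and down, at radius r is drawn at 1 + k1 r^2 times it, then the intrinsics apply), "extrinsics" (4x4, takes a point from world to camera coordinates); the wrist camera has in their place "tool_from_camera" (4x4, takes a point from camera to tool coordinates, whose origin is the TCP and whose axes are the flange's). Camera axes: x right, y up, looking along -z (the intrinsics and any distortion apply to the point x, -y, -z); pixel columns grow to the right and rows downward; lengths in m; the calibration is good to about 2 mm. A picture is of the moment at which its call begins: read the wrist's pose just before it.
A pose or a line that the arm cannot do raises robot.MotionError and nothing moves.
- workorder.hand_in(): hands the job in; it is judged then, once.
The state is a dict: "time_s": time; "joint_positions": joint angles; "qd": joint speeds; "tau": joint torques, N m; "eef_pos": TCP position; "eef_rot": TCP orientation; "wrist_force": force on the tool from outside, world axes, zero at the start; "ft_torque": the same for the moment, N m; "opening": finger opening in m; "gripper_force": force on a finger pad.
Only numpy, scipy, OpenCV 4.12 (cv2) and the standard library are available. Lean on these libraries where they do the work, as an engineer would, in place of code of your own. Each camera call takes 0.05 s, during which the arm holds its last target. There are 200 camera calls.

## Working session

There is one attempt and no reset: what is moved stays moved. The work goes in short steps, each a Python script; the robot and the scene stay as the last script left them, time stands still between calls to the robot, and variables do not carry over. Pictures are saved under pics/ and viewed, at most 14 in all, crops included, and the job is handed in when it is done.

```bash
mkdir -p pics
cat > h.py <<'E'
import numpy as np, cv2
from plant import robot, hand, solver, monitor, camera, workorder
from scipy.spatial.transform import Rotation as R
def cloud(c, wfc=None):
    """world XYZ per pixel from depth"""
    K=c["mtx"]; h,w=c["depth"].shape
    u,v=np.meshgrid(np.arange(w),np.arange(h))
    d=np.stack([(u-K[0,2])/K[0,0],(v-K[1,2])/K[1,1]],-1)
    s=d.copy()
    for _ in range(20): s=d/(1+c["k1"]*(s**2).sum(-1,keepdims=True))
    z=c["depth"]; P=np.stack([s[...,0]*z,-s[...,1]*z,-z,np.ones_like(z)],-1)
    T=np.linalg.inv(c["extrinsics"]) if wfc is None else wfc
    X=(P@T.T)[...,:3]; X[z<=0]=np.nan
    return X
def wrist():
    s=monitor.sense(); T=np.eye(4); T[:3,:3]=R.from_quat(s["eef_rot"]).as_matrix(); T[:3,3]=s["eef_pos"]
    c=camera("wrist"); return c, cloud(c,T@c["tool_from_camera"])
E
python3 - <<'E'
from h import *
for n in ("scene","side"):
    c=camera(n); X=cloud(c); cv2.imwrite(f"pics/{n}0.png",c["pixels"]); np.savez(f"{n}0.npz",X=X,p=c["pixels"])
    print(n,np.linalg.inv(c["extrinsics"])[:3,3],c["mtx"][0,0],c["k1"],np.isnan(X).mean())
c,X=wrist(); cv2.imwrite("pics/w0.png",c["pixels"]);print(c["tool_from_camera"])
s=monitor.sense();print(s["time_s"],s["eef_rot"],s["wrist_force"])
E
```

```text
scene [ 1.0749215  -0.76234459  0.86431061] 473.22488775181216 0.017237992078493986 0.004847208658854167
side [0.10558547 0.73195867 0.66062769] 480.34118286621094 0.021435162576025818 0.0040283203125
[[ 9.69155768e-04  9.59816478e-01  2.80626779e-01  7.89020045e-02]
 [ 9.99998222e-01 -4.76300794e-04 -1.82446129e-03 -1.26763058e-03]
 [-1.61748525e-03  2.80628048e-01 -9.59815233e-01 -1.68826480e-01]
 [ 0.00000000e+00  0.00000000e+00  0.00000000e+00  1.00000000e+00]]
0.15 [ 9.93231176e-01  1.16153230e-01 -5.71790072e-05 -5.04895991e-04] [0.11990898 0.41881921 0.67445073]
```

View pics/scene0.png

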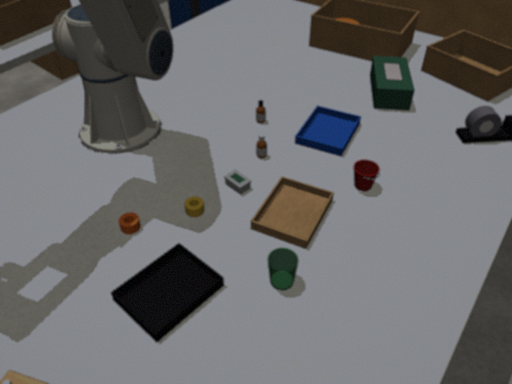

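View pics/side0.png

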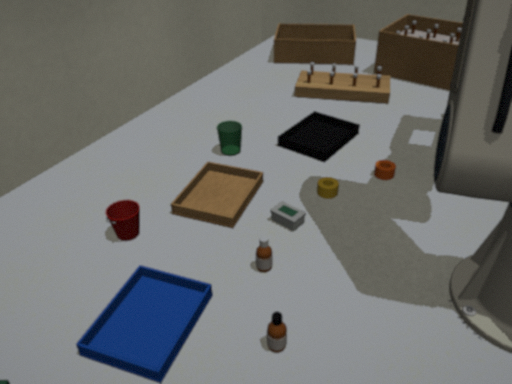

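Both views show it all. In the scene view, the bottles are at (261,112) black and (262,147) white, tin (238,181), rolls yellow (194,206) and orange (130,223). The blue tray is at (329,130), carton (293,211), black (168,290), pail (366,175) and beaker (283,268).

```bash
cat > m.py <<'E'
from h import *
seeds={"scene":dict(bb=(261,112),bw=(262,147),tin=(238,181),ry=(188,206),ro=(124,223),blue=(329,130),carton=(293,211),black=(168,290),pail=(366,175),beaker=(283,268)),
"side":dict(bb=(277,332),bw=(264,258),tin=(288,215),ry=(322,187),ro=(378,170),blue=(148,320),carton=(220,193),black=(320,136),pail=(124,220),beaker=(230,140))}
for n,S in seeds.items():
    d=np.load(f"{n}0.npz"); X=d["X"]
    ok=(X[...,2]>0.008)&(X[...,2]<0.12)&(X[...,0]>0.1)&(X[...,0]<1)&(abs(X[...,1])<.75)
    ok=np.nan_to_num(ok).astype(np.uint8)
    _,L=cv2.connectedComponents(ok,connectivity=4)
    print(n,"table z",np.nanmedian(X[np.nan_to_num((abs(X[...,2])<.03))&(ok==0)][:,2]))
    for k,(u,v) in S.items():
        w=L[v-12:v+13,u-14:u+15] if k not in("blue","carton","black") else L[v-60:v+60,u-65:u+65]
        if not w.any(): print(k,"none");continue
        l=np.bincount(w[w>0]).argmax(); P=X[L==l]
        top=P[P[:,2]>P[:,2].max()-0.008]
        if k in("tin","blue","carton","black"):
            q=P[P[:,2]>(0.02)]
            r=cv2.minAreaRect(q[:,:2].astype(np.float32)*1000)
            e="rect c=%s wh=%s a=%.1f"%(np.round(r[0],1),np.round(r[1],1),r[2])
        else:
            c,rad=cv2.minEnclosingCircle(top[:,:2].astype(np.float32)*1000); e="topcirc %s r=%.1f"%(np.round(c,1),rad)
        print(k,len(P),"z%.3f"%np.percentile(P[:,2],98),np.round(P.min(0),3),np.round(P.max(0),3),e)
E
python3 m.py
```

```text
scene table z -0.000755796113515006
bb 168 z0.075 [0.323 0.273 0.009] [0.356 0.302 0.076] topcirc [337.8 291.4] r=9.7
bw 202 z0.076 [0.433 0.127 0.008] [0.462 0.155 0.076] topcirc [447.3 145. ] r=10.4
tin 373 z0.032 [ 0.432 -0.031  0.009] [0.505 0.022 0.035] rect c=[469.4  -3.2] wh=[45.9 68.7] a=79.3
ry 311 z0.032 [ 0.409 -0.172  0.008] [ 0.461 -0.12   0.033] topcirc [ 434.7 -146.2] r=26.1
ro 344 z0.032 [ 0.319 -0.307  0.008] [ 0.368 -0.259  0.033] topcirc [ 343.1 -280.8] r=26.5
blue 828 z0.031 [0.464 0.251 0.008] [0.639 0.467 0.032] rect c=[550.4 358.1] wh=[151.3 197.3] a=10.1
carton 1204 z0.031 [ 0.562 -0.114  0.008] [0.739 0.098 0.033] rect c=[650.   -7.3] wh=[151.1 195.8] a=9.4
black 1782 z0.031 [ 0.471 -0.473  0.008] [ 0.644 -0.266  0.034] rect c=[ 556.9 -369.9] wh=[190.2 153.1] a=82.5
pail 629 z0.066 [0.714 0.159 0.008] [0.782 0.232 0.068] topcirc [745.3 196.2] r=37.4
beaker 1032 z0.075 [ 0.707 -0.236  0.008] [ 0.776 -0.167  0.077] topcirc [ 741.8 -200.9] r=35.4
side table z -0.000532180023047002
bb 615 z0.075 [0.321 0.281 0.008] [0.352 0.311 0.077] topcirc [337.1 293.6] r=9.0

[... 161 characters left out ...]
wh=[47.1 68. ] a=80.4
ry 358 z0.031 [ 0.41  -0.168  0.008] [ 0.458 -0.116  0.033] topcirc [ 434.7 -142.2] r=26.3
ro 316 z0.031 [ 0.319 -0.305  0.008] [ 0.367 -0.253  0.033] topcirc [ 343.3 -280.2] r=26.0
blue 3099 z0.031 [0.458 0.252 0.008] [0.638 0.465 0.032] rect c=[549.2 358.3] wh=[152.3 193.4] a=9.8
carton 1625 z0.031 [ 0.559 -0.113  0.008] [0.738 0.1   0.033] rect c=[649.1  -7.4] wh=[152.5 196. ] a=9.2
black 2281 z0.076 [ 0.459 -0.749  0.008] [ 0.776 -0.584  0.08 ] rect c=[ 618.9 -693.9] wh=[298.8 148.2] a=16.6
pail 1069 z0.066 [0.711 0.161 0.008] [0.782 0.232 0.068] topcirc [747.1 197.1] r=36.8
beaker 708 z0.075 [ 0.707 -0.236  0.008] [ 0.775 -0.165  0.077] topcirc [ 742. -200.] r=37.0
```

View pics/w0.png

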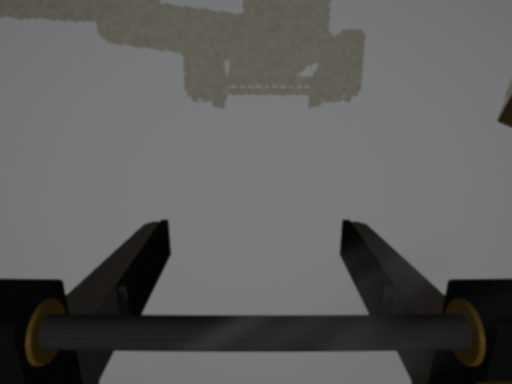

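The two views agree within 4 mm. The wrist view shows only bare table between the fingers. I'll check the tray floors and the tin and black tray angles, then move the first object.

```bash
cat > act.py <<'E'
from h import *
T=dict(carton=(.6495,-.0073,np.radians(9.3)),blue=(.5498,.3582,np.radians(10)),black=(.557,-.370,np.radians(-7.5)))
def q(psi):
    c,s=np.cos(psi),np.sin(psi)
    return R.from_matrix(np.array([[-s,c,0],[c,s,0],[0,0,-1]])).as_quat()
def best(p,psis):
    o=[]
    for a in psis:
        for k in (-np.pi,0,np.pi):
            j=solver.ik(p,q(a+k))
            if j is not None: o.append((abs(j[5]),a+k))
    return q(min(o)[1])
def move(src,psi,tray,off,g,psip,f=15,hover=.17):
    tz=g-.019
    x,y=src; a=[x,y,hover]; o=best(a,[np.arctan2(y,x)] if psi is None else [psi])
    robot.movep(a,o); robot.line_to([x,y,tz],speed=.2); hand.grab(f_grip=f)
    s=monitor.sense(); print("opening %.4f f %.1f"%(s["opening"],s["gripper_force"]))
    robot.line_to(a,speed=.2); s=monitor.sense(); print("lifted %.4f"%s["opening"])
    X,Y,t=T[tray]; c,n=np.cos(t),np.sin(t)
    X,Y=X+c*off[0]-n*off[1],Y+n*off[0]+c*off[1]
    b=[X,Y,hover+.01]; robot.movep(b,best(b,[t+p for p in psip]))
    robot.line_to([X,Y,tz+.009],speed=.2)
    h=robot.line_to([X,Y,tz+.003],speed=.03,threshold=4); s=monitor.sense()
    print("contact",h,"z-nominal %.4f"%(s["eef_pos"][2]-tz-.005)); hand.ungrasp()
    robot.line_to(b,speed=.2); s=monitor.sense(); print("t %.1f"%s["time_s"],np.round(s["wrist_force"],1))
D=[np.pi/4,-np.pi/4]
E
python3 - <<'E'
from act import *
for n in("scene","side"):
    X=np.load(n+"0.npz")["X"]
    for k,(x,y,_) in T.items():
        m=np.hypot(X[...,0]-x,X[...,1]-y)<.04; print(n,k,"floor",np.round(np.nanpercentile(X[m][:,2],[5,50,95]),4))
    for k,c,r in(("tin",(.469,-.0035),.05),("black",(.557,-.37),.14)):
        m=(np.hypot(X[...,0]-c[0],X[...,1]-c[1])<r)&(X[...,2]>.022); P=X[m][:,:2]; w,v=np.linalg.eigh(np.cov(P.T)); print(k,"long axis deg",np.degrees(np.arctan2(v[1,1],v[0,1])),P.mean(0), cv2.minAreaRect((P*1000).astype(np.float32)))
move((.469,-.0035),np.radians(80),"black",(0,0),.024,[np.pi/2])
c=camera("scene");cv2.imwrite("pics/scene1.png",c["pixels"])
E
```

```text
scene carton floor [0.0015 0.0041 0.0067]
scene blue floor [0.0008 0.004  0.0072]
scene black floor [0.0016 0.0044 0.0069]
tin long axis deg 168.8605825930531 [ 0.47126289 -0.00572367] ((469.40069580078125, -3.1655845642089844), (45.946693420410156, 68.72724914550781), 79.31934356689453)
black long axis deg 85.41894541854056 [ 0.56001713 -0.37662384] ((556.8870239257812, -369.9178771972656), (190.17764282226562, 153.1486053466797), 82.41850280761719)
side carton floor [0.0021 0.0044 0.0064]
side blue floor [0.0029 0.0047 0.0066]
side black floor [0.0021 0.0043 0.0065]
tin long axis deg 170.81697588295958 [0.4660468 0.0004868] ((468.055419921875, -3.6707000732421875), (47.07436752319336, 67.9652099609375), 80.4493637084961)
black long axis deg 84.89415710581902 [ 0.55604748 -0.36132994] ((557.7474365234375, -367.7806701660156), (195.6898956298828, 154.06689453125), 81.99641418457031)
opening 0.0418 f 14.9
lifted 0.0419
contact True z-nominal -0.0005
t 10.6 [-0.7  0.4  0.1]
```

View pics/scene1.png

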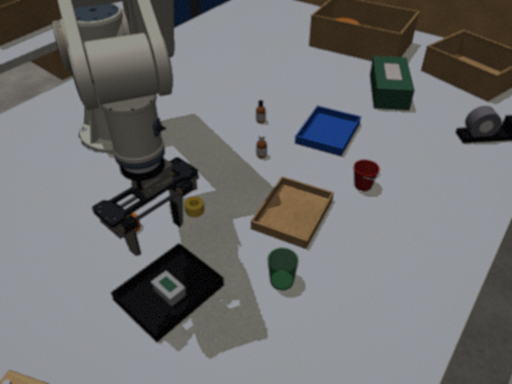

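The tin sits flat in the black tray at (169,288). Next come the four others.

Run:
```python
from act import *
move((.343,-.2805),None,"blue",(0,-.035),.024,D)
move((.4347,-.1442),None,"blue",(0,.035),.024,D)
move((.3375,.2925),None,"carton",(0,.035),.028,D)
move((.445,.1453),None,"carton",(0,-.035),.028,D)
for n in("scene","side"):
    c=camera(n);cv2.imwrite(f"pics/{n}2.png",c["pixels"]);X=cloud(c);np.savez(n+"2.npz",X=X)
```

```text
opening 0.0501 f 15.0
lifted 0.0500
contact True z-nominal -0.0002
t 19.7 [-0.  -0.7  0. ]
opening 0.0500 f 15.0
lifted 0.0499
contact True z-nominal -0.0001
t 29.1 [-0.2  0.3  0.2]
opening 0.0314 f 15.0
lifted 0.0314
contact True z-nominal -0.0004
t 37.5 [-0.   0.5  0.3]
opening 0.0317 f 15.0
lifted 0.0318
contact True z-nominal -0.0004
t 45.6 [ 0.2 -0.3 -0.6]
```

View pics/scene2.png

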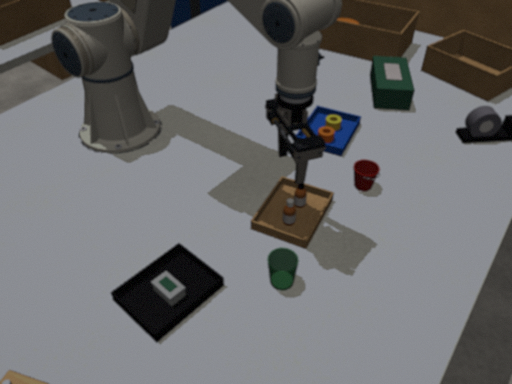

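View pics/side2.png

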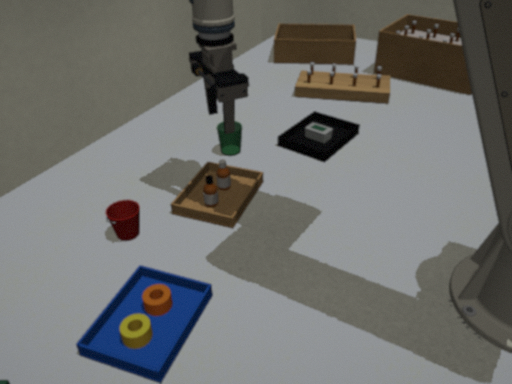

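Everything is in place. In the side view the bottles stand in the carton at (210,191) and (223,176), the rolls lie flat in the blue tray at (157,298) and (136,330), and the tin is in the black tray at (319,132). The pail and beaker have not moved.

Run:
```python
from h import *
robot.pause(.5); print(workorder.hand_in())
```

```text
the job is handed in; nothing more can be done
None
```

I sorted all five items into their trays, left the pail and beaker where they were, and handed in the job at about 46 s; the hand-in call returned no verdict.

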